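Third hand at the sign-riveting jig

TASK

Take the loose aluminium channel from the bench and lay it flat, open side up, along the rear edge of the blue sign panel in the riveting jig, its end up to the end stop and its long side square against both rear stops. Then be the third hand for the person who will rivet it: push it against the two rear stops with a steady 10 N or so (5 to 18 N will do, never above 30 N), keep that push up for at least two seconds, and finish while still gripping or pushing the channel, without letting go. Leave the hand riveter, the tin of rivets and the tape measure where they are.

Things in the scene. Friction and masses are not known exactly. Their poses are not given: they have to be found in the camera images.
- rail_center (a point): The loose channel: aluminium U-channel 220 mm long, 32 wide, 30 high, 3 mm walls, 0.13 to 0.21 kg, open side up, lying on the bench left or right of the jig. The point is its middle, half-way up (15 mm above its underside). y axis along its length, x across, z up; both ends alike. Grip it from above across its 32 mm width, mid-length.
- rail: The same loose channel; this origin is the centre of its underside, axes as for rail_center.
- jig: Riveting jig, fixed to the bench: brown plywood board 280 mm (x) by 300 mm (y), 15 mm thick; origin at the centre of its underside. x axis points to the rear (away from the robot, turned up to 0.25 rad), y along the rear edge towards the end stop, z up. Two low clamps with red handles at the front, tops under 55 mm above the bench. All rigid.
- seat (a point): Where the middle of the loose channel (rail_center) belongs when it is seated: on the panel, against both rear stops and the end stop; at x = 84, y = 0, z = 34 mm in the jig. Axes as the jig's: the channel's length goes along y, the push on the rear stops is along +x.
- fence: Rear fence of the jig: a dark flat bar 200 mm long, its top level with the panel, which carries both rear stops. Rigid steel; its origin and axes are the jig's. The push that counts is the whole force between the loose channel and this fence, both stops together; bearing down on the panel at the same time costs friction and takes away from it.
- stop_left: The rear stop nearer the end stop (its origin and axes are the jig's): a rigid steel block 28 mm wide (y), 30 mm deep (x), top 45 mm above the bench, centred at y = +75 mm in the jig.
- stop_right: The other rear stop, of the same size, centred at y = -75 mm in the jig (its origin and axes are the jig's). Between the two stops there is a free gap of 122 mm for a finger.
- stop_left_face (a point): Middle of the front face of the left rear stop, 34 mm above the bench, at x = 100 mm in the jig, level with the rear edge of the panel. Axes as the jig's.
- stop_right_face (a point): The same point on the right rear stop.
- end_stop_face (a point): Middle of the face of the end stop that the channel's end meets, at x = 84, y = +110 mm in the jig, 34 mm above the bench; the stop is a rigid steel block 30 mm wide (x), 25 mm thick (y), top 45 mm above the bench. Axes as the jig's.
- riveter: Bystander: hand riveter with two red handles, about 210 mm by 85 mm, 22 mm high, lying on the bench on the other side of the jig from the loose channel. Origin at its middle on the bench, x along it towards its nose.
- rivet_tin: Bystander: round open steel tin of rivets, 74 mm across, 32 mm high, beyond the jig. Origin at the centre of its underside.
- tape: Bystander: yellow tape measure, 66 by 60 by 30 mm, beyond the jig. Origin at the centre of its underside.
- panel_top (a point): Centre of the upper face of the blue sign panel, 19 mm above the bench. The panel, 200 mm (x) by 220 mm (y), 4 mm thick, is clamped flat on the middle of the jig. Axes as the jig's. Along its front another channel of the same kind is already riveted on (centre line 55 mm in front of this point, top 49 mm above the bench): leave it be.
Mind the look-alikes: they are no part of the job. What is meant by the rail is not purple, and is the larger of those in its own colour.

How it is judged:
By the outcome, as a careful person would: the job done as asked, in the order asked, and still so for the second after the job is handed in, while the arm keeps its last pose, push and grip.
It also fails if it takes over 72 s, if anything falls off the work surface, if the arm or the gripper's body presses on something with over 40 N, if the wrist force passes 120 N, or if a joint passes its speed limit or range.

ROBOT

A 6-joint arm with a two-finger parallel gripper is mounted at the origin on the work surface. World frame = base frame: x ahead of the robot, y to its left, z up, the work surface at z = 0. Lengths are in m, angles in rad, forces in N, time in s.
With the tool pointing down it reaches from about 0.225 to 0.725 m from the base axis. Payload 3.1 kg.
Tool frame: the origin (TCP) lies at the very end of the fingers, on their centre line; the grasp point (between the pads) lies behind it (ctrl.grasp_offset is the z of the grasp point in the tool frame, in m); z points along the fingers, x is the direction in which the jaws open and shut, and the axes are right-handed (so a half turn about z gives the same grasp; the last joint's range is limited). The gripper opens to 85 mm and grips with 20 to 120 N. Pads are 22 mm wide; open, the fingers measure 114 mm over their backs; the gripper's body (76 mm by 85 mm) begins 54 mm behind the grasp point. The pads swing forward as they close: fully open they stand 13 mm farther back than shut.
Start: joints at [1.062, 0.048, 0.099, 1.622, 0, 1.443], TCP at [0.195, 0.487, 0.231] pointing down, gripper open.
Joint ranges: [-2.91, 2.91], [-0.99, 1.94], [-1.21, 1.42], [-2.12, 2.29], [-1.49, 1.47], [-3.14, 3.14]. Speed limits (rad/s): [2.79, 2.79, 3.14, 3.14, 3.14, 3.14].

INTERFACE

Orientations are given as a unit quaternion [x, y, z, w].
In Python, from plant import sensors, vision, ctrl, nets gives the robot as it stands.
- The arm moves only by the tool arm_command, never from a script. Its argument "moves" is a list of rows, each an object with "translation": the shift along the tool's x, y, z in cm, a list of three; "rot": the turn, a rotation vector about the tool's x, y, z in rad, a list of three; "grip": the finger opening in cm, from 0 to 8.54. A call has exactly 5 rows; each row is the pose to reach, as a shift and turn from the pose commanded when the call began, along the tool's axes at that moment; what a row does not reach only later rows make up. A row lasts 1/12 s, in which the tool goes at most 41.7 mm and 7.16 degrees, less where a joint would pass 70% of its speed; a pose out of reach is approached as far as the arm can. A call with a gripper value outside its range is refused whole. The fingers move at their own pace and stop on an object; the grip force is fixed at half the most. Time passes only in rows, so rows that repeat a pose let the fingers close, or fill a call up. It gives the time, the measured TCP pose, the force and the opening at its end, in the units of the state.
- sensors.get_state(): the state, without advancing time (a new reading comes with each control period).
- vision.capture(name): name is "side" or "top"; returns a dict with "pixels" (420x560x3 uint8, red, green, blue), "vfov" (degrees; the focal length in pixels is half the picture's height over the tangent of half this angle, whatever the lens; pixels are square), "cx", "cy" (the principal point, pixels), "world_from_camera" (4x4, takes a point from camera to world coordinates). Camera axes: x right, y up, looking along -z (the intrinsics and any distortion apply to the point x, -y, -z); pixel columns grow to the right and rows downward; lengths in m; the calibration is good to about 2 mm. A picture is of the moment at which its call begins. There is no depth.
- ctrl.finish_job(): hands the job in, once; it reports no verdict.
Trained networks look in a picture, given as the dict that the camera call returned (one of the last four; its "shot" number tells which), for a name from the list of things; names that differ only in an ending like _2 or _b are one class to them, and where a whole thing is asked for, a point or a joint stands for the part that bears it (a point fixed in the world has none). Each returns a list of dicts, best first, with "score" (0 to 1); they miss things now and then, are a little off and sometimes report something else, mostly with a low value. They report only what shows in the picture. A call takes as long as a camera call. They do not tell look-alikes from the thing itself.
- nets.find_in(picture, target): "point" ([x, y, z] in m, in the coordinates of the camera as it stood for that picture, good to about 4 mm: the middle of the surface that is visible of it).
- nets.regions_of(picture, target): "pixels" (420x560 bool, what is visible of it).
- nets.place_of(picture, target): "point" ([x, y, z] in m, in the coordinates of the camera as it stood for that picture, good to about 4 mm: a listed point, or the origin of a listed thing).
The state is a dict: "clock": time; "q": joint angles; "joint_vel": joint speeds; "effort": joint torques, N m; "position": TCP position; "tcp_rot": TCP orientation; "ft_force": force on the tool from outside, world axes, zero at the start; "wrist_torque": the same for the moment, N m; "gripper_width": opening from 0.0 (shut) to 1.0 (fully open).
Only numpy, scipy, OpenCV 4.12 (cv2) and the standard library are available. Lean on these libraries where they do the work, as an engineer would, in place of code of your own. Each camera call takes 0.05 s, during which the arm holds its last target.

## Working session

There is one attempt and no reset: what is moved stays moved. The work goes in short steps, Python scripts to look and compute and a tool call to move; the robot and the scene stay as the last step left them, time stands still between calls to the robot, and variables do not carry over. Pictures are saved under pics/ and viewed, and the job is handed in when it is done.

Besides the shell and the picture viewer there is one more tool, called as name(argument=value, ...) on one line, values as JSON. arm_command: Moves the arm, as the interface text tells. Its arguments: {"type":"object","properties":{"moves":{"type":"array"}},"required":["moves"]}

```bash
ls; mkdir -p pics; cat > h.py <<'E'
import numpy as np, cv2
from plant import sensors, vision, ctrl, nets
def shot(name,fn):
    p=vision.capture(name); cv2.imwrite('pics/'+fn,p['pixels'][:,:,::-1]); return p
def w(p,pt): return (np.array(p['world_from_camera'])@np.r_[pt,1])[:3]
E
python3 - <<'E'
from h import *
print(ctrl.grasp_offset, sensors.get_state())
for n in ['top','side']:
    p=shot(n,n+'1.png'); print({k:v for k,v in p.items() if k!='pixels'})
    for t in ['rail_center','seat','stop_left_face','stop_right_face','end_stop_face','panel_top','jig','riveter']:
        for r in nets.place_of(p,t)[:3]: print(n,t,round(r['score'],2),w(p,r['point']).round(4))
    for r in nets.find_in(p,'rail'): print(n,'find rail',round(r['score'],2),w(p,r['point']).round(4))
    for i,r in enumerate(nets.regions_of(p,'rail')):
        m=r['pixels']; ys,xs=np.nonzero(m); print(n,'reg',round(r['score'],2),len(xs),xs.mean(),ys.mean(),p['pixels'][m].mean(0))
E
```

```text
pics
-0.0187 {'clock': 0.0, 'q': array([ 1.06216755e+00,  4.87270461e-02,  9.75432277e-02,  1.62198613e+00,
       -1.22521176e-05,  1.44299841e+00]), 'joint_vel': array([ 0.00090373, -0.00140035,  0.00233109,  0.00089098,  0.00025523,
        0.00017869]), 'effort': array([ 5.13610503e-04, -3.38778985e+01,  3.20017540e+01,  2.02070572e-02,
       -6.42348766e-06, -4.75256059e-06]), 'position': array([0.19484571, 0.48683087, 0.23010211]), 'tcp_rot': array([ 8.28157589e-01,  5.60494068e-01, -1.05687399e-03,  5.39979581e-04]), 'ft_force': array([-0.30092065, -0.28376691, -0.15274294]), 'wrist_torque': array([-0.02529302,  0.00441841, -0.0018563 ]), 'gripper_width': 0.9994706235179829}
{'vfov': 47.54251731231547, 'cx': 274.4716817557623, 'cy': 208.34461279292577, 'world_from_camera': array([[-0.02548586,  0.99808783, -0.056313  ,  0.50367282],
       [-0.99957646, -0.02623451, -0.01259534,  0.00766448],
       [-0.0140486 ,  0.05596814,  0.99833371,  1.16328015],
       [ 0.        ,  0.        ,  0.        ,  1.        ]]), 'shot': 1}
top rail_center 0.98 [ 0.5256 -0.3949  0.0118]
top 
[... 1412 characters left out ...]
e seat 0.63 [0.6063 0.0089 0.0351]
side stop_left_face 0.53 [0.7768 0.0718 0.0012]
side stop_left_face 0.47 [0.6124 0.0844 0.0352]
side stop_right_face 0.77 [ 0.6324 -0.0664  0.0322]
side end_stop_face 0.43 [0.593  0.1178 0.0383]
side panel_top 0.6 [ 0.5234 -0.003   0.0239]
side jig 0.85 [ 5.258e-01 -2.500e-03 -4.000e-04]
side riveter 0.73 [ 0.5318  0.3524 -0.0028]
side find rail 0.94 [ 0.3644 -0.3413  0.0041]
side find rail 0.77 [ 0.5301 -0.4077  0.0157]
side find rail 0.56 [ 0.7331 -0.3732  0.0165]
side reg 0.92 2125 352.3877647058824 345.18023529411767 [158.09741176 160.70305882 152.61411765]
side reg 0.72 1029 267.55102040816325 352.19339164237124 [180.06511176 182.13799806 172.7755102 ]
```

View pics/top1.png

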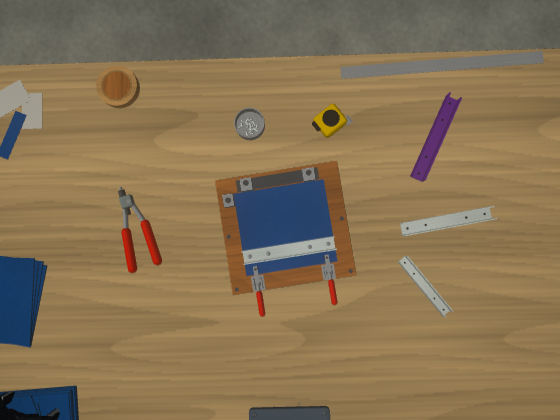

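View pics/side1.png

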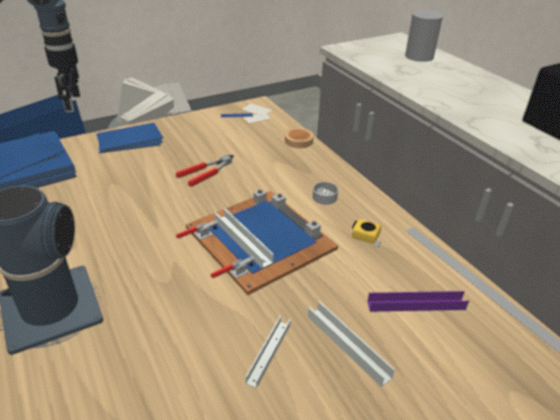

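```bash
python3 - <<'E'
import cv2
i=cv2.imread('pics/top1.png')[90:330,370:520]
cv2.imwrite('pics/crop1.png',cv2.resize(i,None,fx=2.5,fy=2.5,interpolation=cv2.INTER_CUBIC))
i=cv2.imread('pics/top1.png')[80:300,170:380]
cv2.imwrite('pics/crop2.png',cv2.resize(i,None,fx=2.7,fy=2.7,interpolation=cv2.INTER_CUBIC))
E
```

```text
(no output)
```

View pics/crop1.png

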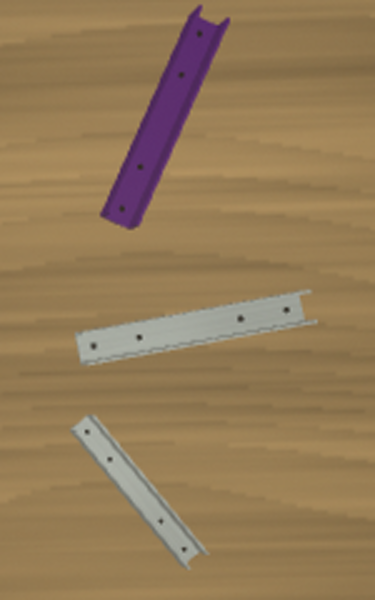

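View pics/crop2.png

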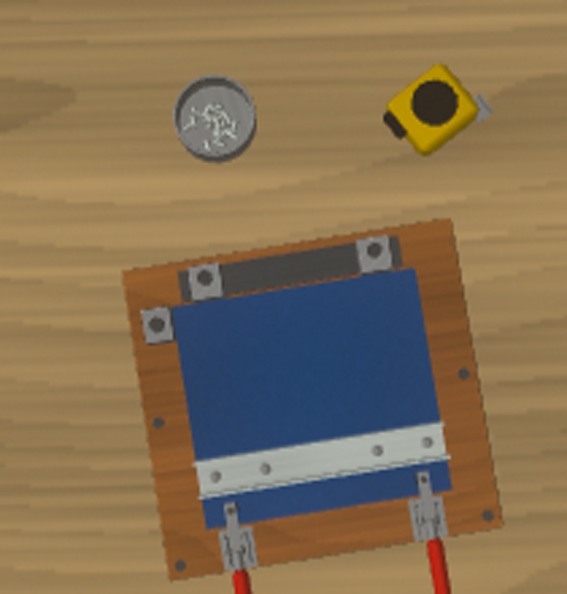

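Three candidates in the top view: purple channel (435,138), large silver channel (447,221) and small silver channel (425,286). The rail is the large silver one: it is not purple, and it is the longer of the two silver ones. The crop confirms this. The seat is in the jig, between the rear stops at (246,183) and (309,173), with the end stop at (228,200).

```bash
cat >> h.py <<'E'
def p2w(p,uv,z):
    H=p['pixels'].shape[0]; f=H/2/np.tan(np.radians(p['vfov'])/2)
    T=np.array(p['world_from_camera'])
    d=T[:3,:3]@np.array([(uv[0]-p['cx'])/f,-(uv[1]-p['cy'])/f,-1]); o=T[:3,3]
    return o+d*(z-o[2])/d[2]
def w2p(p,X):
    H=p['pixels'].shape[0]; f=H/2/np.tan(np.radians(p['vfov'])/2)
    c=np.linalg.inv(p['world_from_camera'])@np.r_[X,1]
    return np.array([p['cx']-f*c[0]/c[2],p['cy']+f*c[1]/c[2]])
E
python3 - <<'E'
from h import *
p=vision.capture('top'); s=vision.capture('side')
print('k',p.keys())
h=np.array([(93,346),(139,337.5),(240,318.5),(286,310)])/2.5+[370,90]-0.3
P=np.array([p2w(p,x,.003) for x in h]); print('holes',P.round(4),P.mean(0), np.linalg.norm(P[0]-P[3]))
m=nets.regions_of(p,'rail')
for r in m: ys,xs=np.nonzero(r['pixels']); print(r['score'],len(xs),xs.mean())
d=P[0]-P[3]; print('yaw of long axis',np.arctan2(d[1],d[0]))
b=np.array([(122,270),(450,220),(502,527),(170,578)])/2.7+[170,80]-.3
B=np.array([p2w(p,x,.015) for x in b]); print('board',B.round(4),B.mean(0)); 
x1=(B[0]+B[1]-B[2]-B[3])/2; y1=(B[0]+B[3]-B[1]-B[2])/2
print(np.linalg.norm(x1),np.linalg.norm(y1),np.arctan2(x1[1],x1[0]),np.arctan2(-y1[0],y1[1]))
q=np.array([(176,307),(415,270)])/2.7+[170,80]-.3
Q=np.array([p2w(p,x,.019) for x in q]); print('panel',Q.round(4),np.linalg.norm(Q[0]-Q[1]),np.arctan2(-(Q[0]-Q[1])[0],(Q[0]-Q[1])[1]))
np.save('B.npy',B)
# overlay
yaw=np.arctan2(x1[1],x1[0])*.5+np.arctan2(-y1[0],y1[1])*.5
c=B.mean(0)*[1,1,0]; R=np.array([[np.cos(yaw),-np.sin(yaw),0],[np.sin(yaw),np.cos(yaw),0],[0,0,1]])
print('jig',c,yaw,'seat',c+R@[.084,0,.034])
for n,pp in (('top',p),('side',s)):
    sc=2 
    im=cv2.resize(pp['pixels'][:,:,::-1],None,fx=sc,fy=sc,interpolation=cv2.INTER_CUBIC)
    def poly(pts,col):
        cv2.polylines(im,[np.array([(w2p(pp,X)+.5)*sc*8 for X in pts]).astype(np.int32)],True,col,1,cv2.LINE_AA,3)
    J=lambda x,y,z:c+R@[x,y,z]
    poly([J(.14,.15,.015),J(.14,-.15,.015),J(-.14,-.15,.015),J(-.14,.15,.015)],(0,255,0))
    poly([J(.1,.11,.019),J(.1,-.11,.019),J(-.1,-.11,.019),J(-.1,.11,.019)],(0,255,255))
    for y in(.075,-.075): poly([J(.1,y+.014,.045),J(.1,y-.014,.045),J(.13,y-.014,.045),J(.13,y+.014,.045)],(255,0,255))
    poly([J(.069,.11,.045),J(.099,.11,.045),J(.099,.135,.045),J(.069,.135,.045)],(255,0,255))
    u=d/np.linalg.norm(d);v=np.array([-u[1],u[0],0]);rc=P.mean(0)*[1,1,0]
    for z in(0,.03):poly([rc+a*.11*u+bb*.016*v+[0,0,z] for a,bb in((1,1),(1,-1),(-1,-1),(-1,1))],(0,0,255))
    if n=='top': cv2.imwrite('pics/ov_t.png',im[290:620,400:1020])
    else: cv2.imwrite('pics/ov_s.png',im[350:780,350:1000])
E
```

```text
k dict_keys(['pixels', 'vfov', 'cx', 'cy', 'world_from_camera', 'shot'])
holes [[ 0.5128 -0.2972  0.003 ]
 [ 0.5199 -0.3419  0.003 ]
 [ 0.5357 -0.4401  0.003 ]
 [ 0.5428 -0.4848  0.003 ]] [ 0.52778858 -0.39100299  0.003     ] 0.18995766791484744
0.97 809 424.9728059332509
0.86 1405 434.72384341637013
0.79 1341 447.21551081282627
yaw of long axis 1.7295431079206522
board [[ 0.6418  0.1648  0.015 ]
 [ 0.6788 -0.1306  0.015 ]
 [ 0.4043 -0.1675  0.015 ]
 [ 0.3665  0.1273  0.015 ]] [ 0.52285357 -0.0014975   0.015     ]
0.2774372636503707 0.29750735277041584 0.13458162422087155 0.12603055120976403
panel [[ 0.6068  0.1166  0.019 ]
 [ 0.6342 -0.0975  0.019 ]] 0.21584216402871736 0.1273208339614385
jig [ 0.52285357 -0.0014975   0.        ] 0.1303060877153178 seat [0.60614143 0.00941726 0.034     ]
```

View pics/ov_t.png

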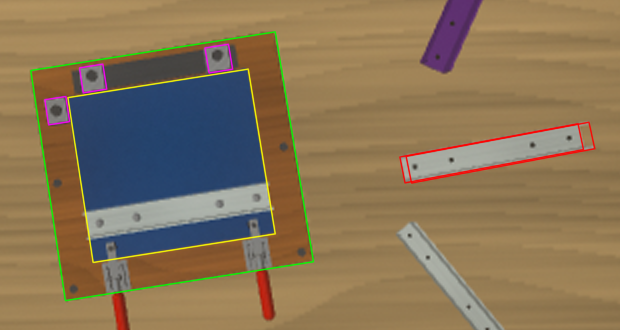

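View pics/ov_s.png

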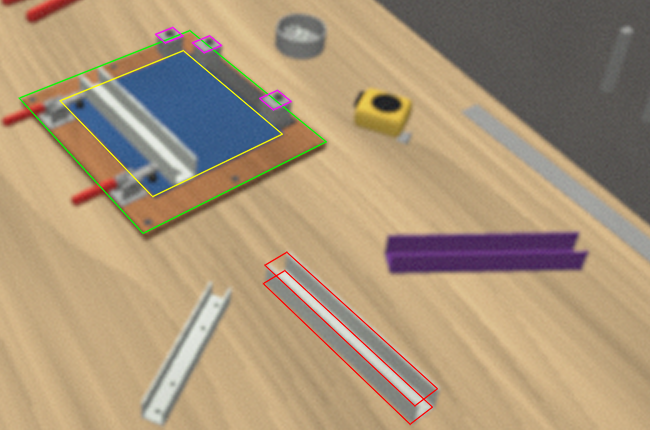

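The projected jig and rail outlines match both pictures to a few mm. The rail middle is at (0.528, -0.391) with yaw 0.159, and the jig yaw is about 0.13. Next I need a move helper.

```bash
cat >> h.py <<'E'
from scipy.spatial.transform import Rotation as Ro
def go(x,y,z,yaw):
    s=sensors.get_state(); R=Ro.from_quat(s['tcp_rot']); 
    Rt=Ro.from_matrix([[np.cos(yaw),np.sin(yaw),0],[np.sin(yaw),-np.cos(yaw),0],[0,0,-1]])
    print('t=%.2f'%s['clock'],'pos',s['position'].round(4),'F',s['ft_force'].round(2),'M',s['wrist_torque'].round(3),'w',round(s['gripper_width'],3))
    m=R.as_matrix(); print('yaw',np.arctan2(m[1,0],m[0,0]).round(4))
    print('trans cm',(R.inv().apply(np.array([x,y,z])-s['position'])*100).round(2),'rot',(R.inv()*Rt).as_rotvec().round(4))
E
python3 -c "
from h import *
go(.528,-.391,.15,.159)"
```

```text
t=1.25 pos [0.1951 0.4874 0.2313] F [ 0.03  0.07 -0.25] M [ 0.016  0.002 -0.052] w 1.002
yaw 1.19
trans cm [-69.18  63.55   8.13] rot [ 0.    -0.     1.031]
```

arm_command(moves=[{"translation": [-69.2, 63.5, 3.1], "rot": [0, 0, 1.031], "grip": 6.5}, {"translation": [-69.2, 63.5, 3.1], "rot": [0, 0, 1.031], "grip": 6.5}, {"translation": [-69.2, 63.5, 3.1], "rot": [0, 0, 1.031], "grip": 6.5}, {"translation": [-69.2, 63.5, 3.1], "rot": [0, 0, 1.031], "grip": 6.5}, {"translation": [-69.2, 63.5, 3.1], "rot": [0, 0, 1.031], "grip": 6.5}])

```text
clock: 1.67
position: [0.2689, 0.2911, 0.2243]
tcp_rot: [0.961, 0.276, 0.0, 0.0]
ft_force: [1.1, 0.8, 0.2]
gripper_width: 0.764
```

```bash
python3 -c "
from h import *
go(.528,-.391,.18,.159)"
```

```text
t=1.67 pos [0.2689 0.2911 0.2243] F [1.11 0.85 0.25] M [-0.027 -0.016 -0.001] w 0.764
yaw 0.5601
trans cm [-14.29  71.55   4.44] rot [ 1.000e-04 -6.000e-04  4.011e-01]
```

arm_command(moves=[{"translation": [-14.3, 71.5, 4.4], "rot": [0, 0, 0.401], "grip": 6.5}, {"translation": [-14.3, 71.5, 4.4], "rot": [0, 0, 0.401], "grip": 6.5}, {"translation": [-14.3, 71.5, 4.4], "rot": [0, 0, 0.401], "grip": 6.5}, {"translation": [-14.3, 71.5, 4.4], "rot": [0, 0, 0.401], "grip": 6.5}, {"translation": [-14.3, 71.5, 4.4], "rot": [0, 0, 0.401], "grip": 6.5}])

```text
clock: 2.08
position: [0.3438, 0.0967, 0.2121]
tcp_rot: [0.997, 0.082, 0.001, -0.0]
ft_force: [1.7, 0.1, -0.5]
gripper_width: 0.761
```

```bash
python3 -c "
from h import *
go(.528,-.391,.15,.159)"
```

```text
t=2.08 pos [0.3438 0.0967 0.2121] F [ 1.67  0.07 -0.51] M [ 0.023 -0.128 -0.061] w 0.761
yaw 0.1632
trans cm [10.23 51.12  6.23] rot [ 0.     -0.0017  0.0042]
```

arm_command(moves=[{"translation": [10.2, 51.1, 6.2], "rot": [0, 0, 0], "grip": 6.5}, {"translation": [10.2, 51.1, 6.2], "rot": [0, 0, 0], "grip": 6.5}, {"translation": [10.2, 51.1, 6.2], "rot": [0, 0, 0], "grip": 6.5}, {"translation": [10.2, 51.1, 6.2], "rot": [0, 0, 0], "grip": 6.5}, {"translation": [10.2, 51.1, 6.2], "rot": [0, 0, 0], "grip": 6.5}])

```text
clock: 2.5
position: [0.4169, -0.0972, 0.1873]
tcp_rot: [0.997, 0.082, 0.001, 0.0]
ft_force: [1.9, 0.8, 0.8]
gripper_width: 0.766
```

```bash
python3 -c "
from h import *
go(.528,-.391,.12,.159)"
```

```text
t=2.50 pos [ 0.4169 -0.0972  0.1873] F [1.92 0.77 0.84] M [ 0.023 -0.047  0.007] w 0.766
yaw 0.1632
trans cm [ 6.18 30.79  6.75] rot [ 0.0004 -0.0012  0.0042]
```

arm_command(moves=[{"translation": [6.2, 30.8, 6.7], "rot": [0, 0, 0.004], "grip": 6.5}, {"translation": [6.2, 30.8, 6.7], "rot": [0, 0, 0.004], "grip": 6.5}, {"translation": [6.2, 30.8, 6.7], "rot": [0, 0, 0.004], "grip": 6.5}, {"translation": [6.2, 30.8, 6.7], "rot": [0, 0, 0.004], "grip": 6.5}, {"translation": [6.2, 30.8, 6.7], "rot": [0, 0, 0.004], "grip": 6.5}])

```text
clock: 2.92
position: [0.4892, -0.2876, 0.1433]
tcp_rot: [0.997, 0.08, 0.0, 0.0]
ft_force: [-0.0, 0.9, 0.2]
gripper_width: 0.766
```

```bash
python3 -c "
from h import *
go(.528,-.391,.12,.159)"
```

```text
t=2.92 pos [ 0.4892 -0.2876  0.1433] F [-0.04  0.9   0.15] M [-0.033 -0.036 -0.037] w 0.766
yaw 0.1594
trans cm [ 2.19 10.82  2.34] rot [ 0.0001 -0.0003  0.0004]
```

arm_command(moves=[{"translation": [2.2, 10.8, 4.0], "rot": [0, 0, 0], "grip": 6.5}, {"translation": [2.2, 10.8, 4.0], "rot": [0, 0, 0], "grip": 6.5}, {"translation": [2.2, 10.8, 4.0], "rot": [0, 0, 0], "grip": 6.5}, {"translation": [2.2, 10.8, 4.0], "rot": [0, 0, 0], "grip": 6.5}, {"translation": [2.2, 10.8, 4.0], "rot": [0, 0, 0], "grip": 6.5}])

```text
clock: 3.33
position: [0.5266, -0.3892, 0.1003]
tcp_rot: [0.997, 0.079, -0.002, -0.002]
ft_force: [0.2, 0.5, 0.5]
gripper_width: 0.763
```

```bash
python3 -c "
from h import *
go(.528,-.391,.006,.159)
p=shot('side','side2.png');q=shot('top','top2.png')
go(.528,-.391,.006,.159)
a=p['pixels'][200:420,200:480,::-1];b=q['pixels'][120:340,350:540,::-1]
cv2.imwrite('pics/c2.png',cv2.resize(np.hstack([a,b]),None,fx=1.7,fy=1.7))"
```

```text
t=3.33 pos [ 0.5266 -0.3892  0.1003] F [0.18 0.51 0.5 ] M [-0.028  0.001 -0.043] w 0.763
yaw 0.1578
trans cm [0.14 0.24 9.43] rot [-0.0044  0.0034 -0.0012]
t=3.43 pos [ 0.5277 -0.3881  0.1039] F [ 0.25  0.3  -0.23] M [ 0.067  0.007 -0.023] w 0.758
yaw 0.1601
trans cm [-0.01  0.3   9.79] rot [-0.0008  0.0002  0.0011]
```

View pics/c2.png

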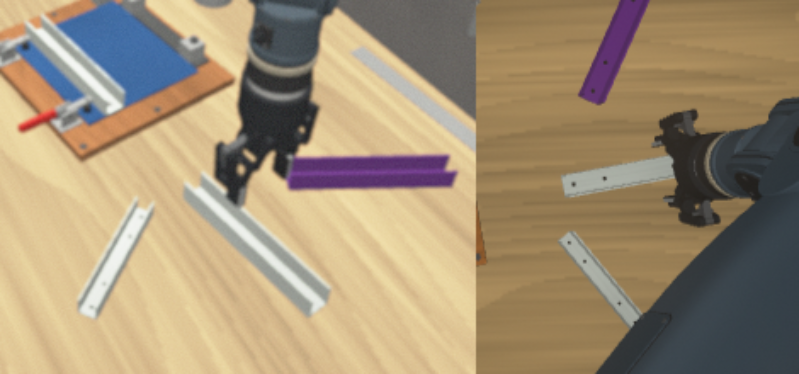

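The open fingers straddle the large silver channel across its width, clear of the purple one. Descending.

arm_command(moves=[{"translation": [0, 0.3, 3.0], "rot": [0, 0, 0], "grip": 6.0}, {"translation": [0, 0.3, 6.0], "rot": [0, 0, 0], "grip": 6.0}, {"translation": [0, 0.3, 8.0], "rot": [0, 0, 0], "grip": 6.0}, {"translation": [0, 0.3, 9.2], "rot": [0, 0, 0], "grip": 6.0}, {"translation": [0, 0.3, 9.7], "rot": [0, 0, 0], "grip": 6.0}])

```text
clock: 3.85
position: [0.5275, -0.3894, 0.0058]
tcp_rot: [0.997, 0.081, -0.001, -0.001]
ft_force: [0.2, -0.1, -0.1]
gripper_width: 0.703
```

```bash
python3 -c "
from h import *
go(.528,-.391,.006,.159)"
```

```text
t=3.85 pos [ 0.5275 -0.3894  0.0058] F [ 0.21 -0.15 -0.06] M [ 0.033 -0.002  0.017] w 0.703
yaw 0.1614
trans cm [ 0.03  0.16 -0.02] rot [-0.0019  0.0014  0.0024]
```

Closing.

arm_command(moves=[{"translation": [0, 0, 0], "rot": [0, 0, 0], "grip": 4.5}, {"translation": [0, 0, 0], "rot": [0, 0, 0], "grip": 3.8}, {"translation": [0, 0, 0], "rot": [0, 0, 0], "grip": 3.4}, {"translation": [0, 0, 0], "rot": [0, 0, 0], "grip": 2.5}, {"translation": [0, 0, 0], "rot": [0, 0, 0], "grip": 1.5}])

```text
clock: 4.27
position: [0.5298, -0.3928, 0.0098]
tcp_rot: [0.997, 0.08, 0.002, 0.002]
ft_force: [-0.3, 0.6, 6.0]
gripper_width: 0.358
```

arm_command(moves=[{"translation": [0, 0, 0], "rot": [0, 0, 0], "grip": 1.0}, {"translation": [0, 0, 0], "rot": [0, 0, 0], "grip": 1.0}, {"translation": [0, 0, 0], "rot": [0, 0, 0], "grip": 1.0}, {"translation": [0, 0, -0.5], "rot": [0, 0, 0], "grip": 1.0}, {"translation": [0, 0, -1.5], "rot": [0, 0, 0], "grip": 1.0}])

```text
clock: 4.68
position: [0.5271, -0.3906, 0.0205]
tcp_rot: [0.997, 0.08, -0.001, -0.001]
ft_force: [-0.5, -0.1, -2.1]
gripper_width: 0.359
```

```bash
python3 -c "
from h import *
go(.528,-.391,.12,.159)"
```

```text
t=4.68 pos [ 0.5271 -0.3906  0.0205] F [-0.53 -0.12 -2.14] M [0.017 0.008 0.047] w 0.359
yaw 0.1598
trans cm [ 0.06  0.02 -9.95] rot [-0.0029  0.0023  0.0008]
```

arm_command(moves=[{"translation": [0, 0, -3], "rot": [0, 0, 0], "grip": 1.0}, {"translation": [0, 0, -6], "rot": [0, 0, 0], "grip": 1.0}, {"translation": [0, 0, -9], "rot": [0, 0, 0], "grip": 1.0}, {"translation": [0, 0, -10], "rot": [0, 0, 0], "grip": 1.0}, {"translation": [0, 0, -10], "rot": [0, 0, 0], "grip": 1.0}])

```text
clock: 5.1
position: [0.5304, -0.3935, 0.1268]
tcp_rot: [0.997, 0.08, 0.003, 0.003]
ft_force: [-0.9, -0.8, -1.3]
gripper_width: 0.358
```

```bash
python3 -c "
from h import *
go(.596,-.004,.12,.129)"
```

```text
t=5.10 pos [ 0.5304 -0.3935  0.1268] F [-0.9  -0.75 -1.25] M [ 0.01  -0.075 -0.035] w 0.358
yaw 0.1599
trans cm [ 12.68 -37.41   0.49] rot [ 0.0066 -0.0054  0.0309]
```

arm_command(moves=[{"translation": [1.2, -3.5, 0], "rot": [0, 0, 0.005], "grip": 1.0}, {"translation": [2.5, -7.2, 0], "rot": [0, 0, 0.01], "grip": 1.0}, {"translation": [3.7, -10.8, 0], "rot": [0, 0, 0.015], "grip": 1.0}, {"translation": [5.0, -14.4, 0], "rot": [0, 0, 0.02], "grip": 1.0}, {"translation": [6.2, -18, 0], "rot": [0, 0, 0.031], "grip": 1.0}])

```text
clock: 5.52
position: [0.5594, -0.2016, 0.1186]
tcp_rot: [0.998, 0.064, -0.002, -0.001]
ft_force: [0.6, -0.8, -1.6]
gripper_width: 0.358
```

```bash
python3 -c "
from h import *
go(.596,-.004,.12,.129)"
```

```text
t=5.52 pos [ 0.5594 -0.2016  0.1186] F [ 0.57 -0.84 -1.61] M [-0.026 -0.098 -0.04 ] w 0.358
yaw 0.128
trans cm [  6.15 -19.14  -0.11] rot [-0.0028  0.0038 -0.001 ]
```

arm_command(moves=[{"translation": [1.5, -4.1, 0], "rot": [0, 0, 0], "grip": 1.0}, {"translation": [2.8, -8, 0], "rot": [0, 0, 0], "grip": 1.0}, {"translation": [4.2, -12, 0], "rot": [0, 0, 0], "grip": 1.0}, {"translation": [5.4, -16, 0], "rot": [0, 0, 0], "grip": 1.0}, {"translation": [6.2, -19, 0], "rot": [0, 0, 0], "grip": 1.0}])

```text
clock: 5.93
position: [0.5964, -0.0042, 0.1187]
tcp_rot: [0.998, 0.065, -0.002, -0.001]
ft_force: [-0.5, -0.9, -0.7]
gripper_width: 0.361
```

```bash
cat >> h.py <<'E'
Jc=np.array([.52285,-.0015,0]); Jy=.129
JR=np.array([[np.cos(Jy),-np.sin(Jy),0],[np.sin(Jy),np.cos(Jy),0],[0,0,1]])
def jigpos():
    s=sensors.get_state(); p=s['position']; m=Ro.from_quat(s['tcp_rot']).as_matrix()
    print('t=%.2f'%s['clock'],'jig xyz mm',(JR.T@(p-Jc)*1e3).round(1),'yaw-Jy',(np.arctan2(m[1,0],m[0,0])-Jy).round(4),'Fjig',(JR.T@s['ft_force']).round(2),'M',(JR.T@s['wrist_torque']).round(3),'w',round(s['gripper_width'],3))
E
python3 -c "
from h import *
go(.596,-.004,.12,.129)
p=shot('side','side3.png');q=shot('top','top3.png')
jigpos()
go(.596,-.004,.12,.129)
a=p['pixels'][110:330,150:400,::-1];b=q['pixels'][120:340,200:380,::-1]
cv2.imwrite('pics/c3.png',cv2.resize(np.hstack([a,b]),None,fx=1.8,fy=1.8))"
```

```text
t=5.93 pos [ 0.5964 -0.0042  0.1187] F [-0.45 -0.87 -0.67] M [-0.055 -0.089 -0.   ] w 0.361
yaw 0.1304
trans cm [-0.04 -0.03 -0.13] rot [-0.0022  0.0041  0.0014]
t=6.03 jig xyz mm [ 72.9  -9.7 118.7] yaw-Jy 0.0072 Fjig [ 0.4  -0.44 -1.78] M [-0.119  0.019 -0.013] w 0.358
t=6.03 pos [ 0.5964 -0.0017  0.1187] F [ 0.45 -0.39 -1.78] M [-0.121  0.003 -0.013] w 0.358
yaw 0.1362
trans cm [-0.07  0.22 -0.13] rot [-0.0039  0.0042  0.0072]
```

View pics/c3.png

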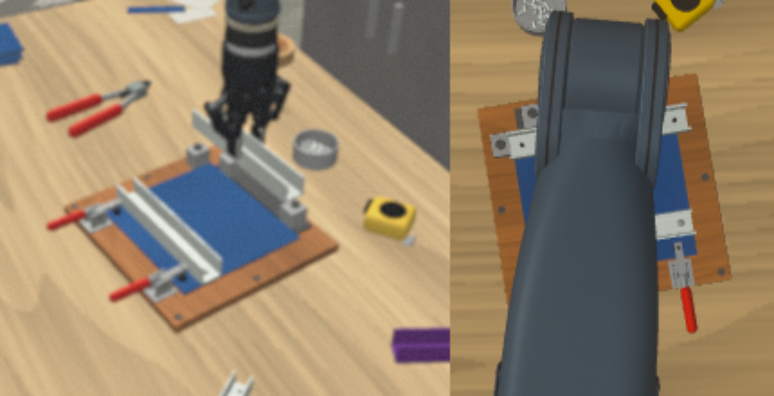

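```bash
python3 -c "
from h import *
q=vision.capture('top')
for z in (.108,.113,.118):
  P=[p2w(q,np.array(u),z) for u in((239.2,200.3),(324.2,186.4))]
  m=(P[0]+P[1])/2; d=P[0]-P[1]; print(z,np.linalg.norm(d).round(4),(JR.T@(m-Jc)*1e3).round(1),np.arctan2(-d[0],d[1])-Jy)
jigpos()
"
```

```text
0.108 0.1912 [ 73.4  -3.8 108. ] 0.006931924084585067
0.113 0.1903 [ 72.9  -3.8 113. ] 0.006931924084585012
0.118 0.1894 [ 72.5  -3.7 118. ] 0.006931924084585511
t=6.08 jig xyz mm [ 72.5 -12.6 118.8] yaw-Jy 0.0049 Fjig [-0.17 -0.34 -2.44] M [-0.05   0.025 -0.012] w 0.357
```

arm_command(moves=[{"translation": [0, 0.4, 0.5], "rot": [0, 0, 0.005], "grip": 1.0}, {"translation": [0, 0.4, 3.0], "rot": [0, 0, 0.005], "grip": 1.0}, {"translation": [0, 0.4, 5.5], "rot": [0, 0, 0.005], "grip": 1.0}, {"translation": [0, 0.4, 7.0], "rot": [0, 0, 0.005], "grip": 1.0}, {"translation": [0, 0.4, 8.0], "rot": [0, 0, 0.005], "grip": 1.0}])

```text
clock: 6.5
position: [0.5955, -0.0136, 0.0374]
tcp_rot: [0.998, 0.06, -0.003, -0.0]
ft_force: [0.1, -0.0, -2.6]
gripper_width: 0.363
```

```bash
python3 -c "
from h import *
jigpos()
p=shot('side','side4.png');q=shot('top','top4.png')
jigpos()
a=p['pixels'][170:300,170:350,::-1];b=q['pixels'][150:280,200:370,::-1]
cv2.imwrite('pics/c4.png',cv2.resize(np.hstack([a,b]),None,fx=2.25,fy=2.25,interpolation=cv2.INTER_CUBIC))"
```

```text
t=6.50 jig xyz mm [ 70.5 -21.3  37.4] yaw-Jy -0.0082 Fjig [ 0.05 -0.04 -2.58] M [-0.01   0.073 -0.021] w 0.363
t=6.60 jig xyz mm [ 70.6 -20.8  38. ] yaw-Jy -0.0076 Fjig [-0.38 -0.02 -1.61] M [0.033 0.001 0.008] w 0.361
```

View pics/c4.png

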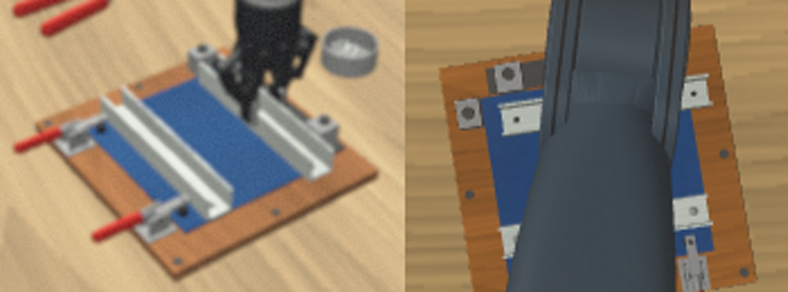

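arm_command(moves=[{"translation": [0, 0, 0.2], "rot": [0, 0, -0.006], "grip": 1.0}, {"translation": [0, 0, 0.4], "rot": [0, 0, -0.006], "grip": 1.0}, {"translation": [0, 0, 0.6], "rot": [0, 0, -0.006], "grip": 1.0}, {"translation": [0, 0, 0.6], "rot": [0, 0, -0.006], "grip": 1.0}, {"translation": [0, 0, 0.6], "rot": [0, 0, -0.006], "grip": 1.0}])

```text
clock: 7.02
position: [0.599, -0.0116, 0.0367]
tcp_rot: [0.998, 0.065, 0.001, 0.0]
ft_force: [0.5, 0.1, -0.9]
gripper_width: 0.357
```

```bash
python3 -c "
from h import *
jigpos()"
```

```text
t=7.02 jig xyz mm [ 74.2 -19.8  36.7] yaw-Jy 0.0011 Fjig [ 0.54 -0.01 -0.91] M [0.003 0.015 0.033] w 0.357
```

```bash
cat >> h.py <<'E'
def avg(n=6):
    X=[]
    for i in range(n):
        s=sensors.get_state(); m=Ro.from_quat(s['tcp_rot']).as_matrix()
        X.append(np.r_[JR.T@(s['position']-Jc)*1e3,(np.arctan2(m[1,0],m[0,0])-Jy)*1e3,JR.T@s['ft_force'],JR.T@s['wrist_torque']]); vision.capture('top')
    X=np.array(X); print('t',s['clock']); print('mean',X.mean(0).round(2)); print('sd  ',X.std(0).round(2))
E
python3 -c "
from h import *
avg()"
```

```text
t 7.2667
mean [ 7.402e+01 -1.969e+01  3.642e+01  1.180e+00  3.400e-01  4.000e-02
 -1.520e+00  1.000e-02 -0.000e+00  2.000e-02]
sd   [0.13 0.06 0.2  0.06 0.39 0.47 0.53 0.01 0.01 0.02]
```

arm_command(moves=[{"translation": [0, 0, 0.2], "rot": [0, 0, 0], "grip": 1.0}, {"translation": [0, 0, 0.4], "rot": [0, 0, 0], "grip": 1.0}, {"translation": [0, 0, 0.6], "rot": [0, 0, 0], "grip": 1.0}, {"translation": [0, 0, 0.6], "rot": [0, 0, 0], "grip": 1.0}, {"translation": [0, 0, 0.6], "rot": [0, 0, 0], "grip": 1.0}])

```text
clock: 7.73
position: [0.5981, -0.0115, 0.0295]
tcp_rot: [0.998, 0.065, -0.0, -0.0]
ft_force: [0.1, 0.8, -0.8]
gripper_width: 0.36
```

```bash
python3 -c "
from h import *
avg(3)"
```

```text
t 7.8333
mean [ 7.346e+01 -1.963e+01  2.960e+01  1.000e+00 -1.300e-01  3.700e-01
 -1.400e+00 -0.000e+00  1.000e-02  2.000e-02]
sd   [0.07 0.03 0.11 0.02 0.41 0.38 0.44 0.01 0.02 0.04]
```

arm_command(moves=[{"translation": [0, 0, 0.1], "rot": [0, 0, 0], "grip": 1.0}, {"translation": [0, 0, 0.2], "rot": [0, 0, 0], "grip": 1.0}, {"translation": [0, 0, 0.3], "rot": [0, 0, 0], "grip": 1.0}, {"translation": [0, 0, 0.3], "rot": [0, 0, 0], "grip": 1.0}, {"translation": [0, 0, 0.3], "rot": [0, 0, 0], "grip": 1.0}])

```text
clock: 8.3
position: [0.5987, -0.0115, 0.0288]
tcp_rot: [0.998, 0.065, 0.001, 0.0]
ft_force: [-3.1, 1.8, 5.8]
gripper_width: 0.359
```

```bash
python3 -c "
from h import *
avg(3)
p=shot('side','side5.png');q=shot('top','top5.png')
a=p['pixels'][170:300,170:350,::-1];b=q['pixels'][150:280,200:370,::-1]
cv2.imwrite('pics/c5.png',cv2.resize(np.hstack([a,b]),None,fx=2.25,fy=2.25,interpolation=cv2.INTER_CUBIC))"
```

```text
t 8.4
mean [ 7.391e+01 -1.972e+01  2.879e+01  1.050e+00 -3.350e+00  1.180e+00
  5.790e+00  8.000e-02  6.300e-01 -3.000e-02]
sd   [0.01 0.01 0.01 0.01 0.6  0.7  0.37 0.02 0.02 0.02]
```

View pics/c5.png

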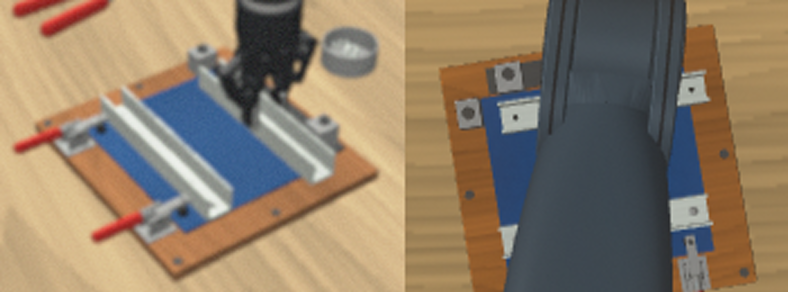

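arm_command(moves=[{"translation": [0, 0, -0.15], "rot": [0, 0, 0], "grip": 1.0}, {"translation": [0, -0.2, -0.15], "rot": [0, 0, 0], "grip": 1.0}, {"translation": [0, -0.5, -0.15], "rot": [0, 0, 0], "grip": 1.0}, {"translation": [0, -0.8, -0.15], "rot": [0, 0, 0], "grip": 1.0}, {"translation": [0, -0.8, -0.15], "rot": [0, 0, 0], "grip": 1.0}])

```text
clock: 8.97
position: [0.5979, -0.0033, 0.0288]
tcp_rot: [0.998, 0.065, 0.001, 0.0]
ft_force: [0.4, -1.0, 1.7]
gripper_width: 0.359
```

```bash
python3 -c "
from h import *
avg(4)
q=shot('top','top6.png')
b=q['pixels'][150:230,200:370,::-1]
cv2.imwrite('pics/c6.png',cv2.resize(b,None,fx=4.5,fy=4.5,interpolation=cv2.INTER_CUBIC))"
```

```text
t 9.1167
mean [ 7.419e+01 -1.140e+01  2.880e+01  1.280e+00  5.900e-01 -2.600e-01
  2.520e+00 -2.000e-01 -1.200e-01 -6.000e-02]
sd   [0.01 0.01 0.01 0.03 0.38 0.51 0.72 0.06 0.04 0.03]
```

View pics/c6.png

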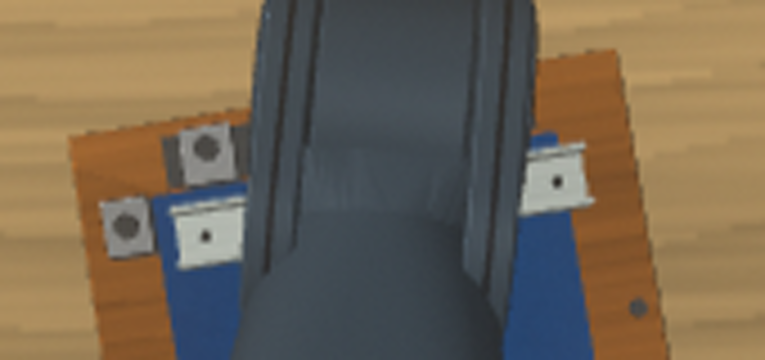

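```bash
cat >> h.py <<'E'
def rail(l,r,sc,x0,y0,z=.022):
    q=vision.capture('top')
    P=[p2w(q,np.array(u)/sc+[x0,y0]-.4,z) for u in (l,r)]
    m=(P[0]+P[1])/2; d=P[0]-P[1]; print('rail',np.linalg.norm(d).round(4),(JR.T@(m-Jc)*1e3).round(1),np.arctan2(-d[0],d[1])-Jy)
E
python3 -c "
from h import *
rail((205.5,236),(557.5,181.5),4.5,200,150)"
```

```text
rail 0.19 [ 73.5 -10.5  22. ] -0.0015478842653638414
```

arm_command(moves=[{"translation": [0, -0.2, -0.03], "rot": [0, 0, 0], "grip": 1.0}, {"translation": [0, -0.4, -0.03], "rot": [0, 0, 0], "grip": 1.0}, {"translation": [0, -0.6, -0.03], "rot": [0, 0, 0], "grip": 1.0}, {"translation": [0, -0.7, -0.03], "rot": [0, 0, 0], "grip": 1.0}, {"translation": [0, -0.7, -0.03], "rot": [0, 0, 0], "grip": 1.0}])

```text
clock: 9.68
position: [0.5965, 0.0033, 0.0288]
tcp_rot: [0.998, 0.065, 0.0, 0.0]
ft_force: [-0.1, -1.5, 3.9]
gripper_width: 0.364
```

```bash
python3 -c "
from h import *
avg(4)"
```

```text
t 9.8333
mean [ 7.362e+01 -4.720e+00  2.879e+01  1.000e+00 -3.600e-01 -1.810e+00
  3.690e+00 -5.100e-01 -4.000e-02 -6.000e-02]
sd   [0.01 0.01 0.01 0.04 0.23 0.57 0.14 0.01 0.03 0.04]
```

arm_command(moves=[{"translation": [0, -0.1, 0], "rot": [0, 0, 0], "grip": 1.0}, {"translation": [0, -0.2, 0], "rot": [0, 0, 0], "grip": 1.0}, {"translation": [0, -0.2, 0], "rot": [0, 0, 0], "grip": 1.0}, {"translation": [0, -0.2, 0], "rot": [0, 0, 0], "grip": 1.0}, {"translation": [0, -0.2, 0], "rot": [0, 0, 0], "grip": 1.0}])

```text
clock: 10.3
position: [0.5963, 0.0053, 0.0288]
tcp_rot: [0.998, 0.065, 0.0, 0.0]
ft_force: [-0.6, -3.9, 5.2]
gripper_width: 0.362
```

```bash
python3 -c "
from h import *
avg(4)"
```

```text
t 10.45
mean [ 7.375e+01 -2.740e+00  2.880e+01  9.500e-01 -2.000e-01 -3.250e+00
  4.490e+00 -7.000e-01 -5.000e-02 -4.000e-02]
sd   [0.01 0.01 0.02 0.03 0.55 0.55 0.38 0.03 0.01 0.02]
```

arm_command(moves=[{"translation": [0, -0.1, -0.05], "rot": [0, 0, 0], "grip": 1.0}, {"translation": [0, -0.2, -0.05], "rot": [0, 0, 0], "grip": 1.0}, {"translation": [0, -0.2, -0.05], "rot": [0, 0, 0], "grip": 1.0}, {"translation": [0, -0.2, -0.05], "rot": [0, 0, 0], "grip": 1.0}, {"translation": [0, -0.2, -0.05], "rot": [0, 0, 0], "grip": 1.0}])

```text
clock: 10.92
position: [0.5957, 0.0072, 0.0288]
tcp_rot: [0.998, 0.065, -0.0, 0.0]
ft_force: [0.1, -3.5, 1.9]
gripper_width: 0.356
```

```bash
python3 -c "
from h import *
avg(4)
q=shot('top','top7.png')
b=q['pixels'][150:230,200:370,::-1]
cv2.imwrite('pics/c7.png',cv2.resize(b,None,fx=4.5,fy=4.5,interpolation=cv2.INTER_CUBIC))"
```

```text
t 11.0667
mean [ 7.341e+01 -7.300e-01  2.882e+01  9.500e-01  3.100e-01 -2.860e+00
  1.400e+00 -8.500e-01 -1.500e-01 -2.000e-02]
sd   [0.02 0.02 0.01 0.04 0.4  0.62 0.49 0.02 0.04 0.01]
```

View pics/c7.png

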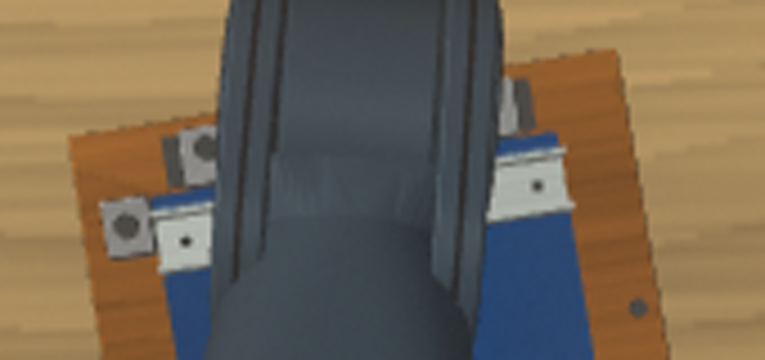

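```bash
python3 -c "
from h import *
rail((185.5,241),(537.5,186),4.5,200,150)"
```

```text
rail 0.19 [72.7  0.5 22. ] -0.00015278766279697154
```

arm_command(moves=[{"translation": [0, -0.1, -0.02], "rot": [0, 0, 0], "grip": 1.0}, {"translation": [0, -0.15, -0.02], "rot": [0, 0, 0], "grip": 1.0}, {"translation": [0, -0.15, -0.02], "rot": [0, 0, 0], "grip": 1.0}, {"translation": [0, -0.15, -0.02], "rot": [0, 0, 0], "grip": 1.0}, {"translation": [0, -0.15, -0.02], "rot": [0, 0, 0], "grip": 1.0}])

```text
clock: 11.63
position: [0.5956, 0.0072, 0.0288]
tcp_rot: [0.998, 0.064, -0.0, 0.001]
ft_force: [1.0, -7.0, 0.2]
gripper_width: 0.361
```

```bash
python3 -c "
from h import *
avg(4)"
```

```text
t 11.7833
mean [ 7.326e+01 -6.900e-01  2.884e+01 -1.600e-01  2.300e-01 -6.820e+00
  3.000e-01 -1.460e+00 -1.700e-01 -4.000e-02]
sd   [0.02 0.01 0.02 0.02 0.59 0.46 0.41 0.02 0.01 0.04]
```

The channel's end is up against the end stop: y has stopped and Fy is -6.8 N. Next I slide it to the rear.

arm_command(moves=[{"translation": [0.2, 0.05, 0], "rot": [0, 0, 0], "grip": 1.0}, {"translation": [0.4, 0.05, 0], "rot": [0, 0, 0], "grip": 1.0}, {"translation": [0.6, 0.05, 0], "rot": [0, 0, 0], "grip": 1.0}, {"translation": [0.8, 0.05, 0], "rot": [0, 0, 0], "grip": 1.0}, {"translation": [0.8, 0.05, 0], "rot": [0, 0, 0], "grip": 1.0}])

```text
clock: 12.25
position: [0.6009, 0.0079, 0.0289]
tcp_rot: [0.998, 0.065, -0.003, 0.001]
ft_force: [-4.8, -7.2, 5.3]
gripper_width: 0.361
```

```bash
python3 -c "
from h import *
avg(4)"
```

```text
t 12.4
mean [78.64 -0.71 28.9   1.16 -5.77 -6.09  4.92 -1.3   1.16  0.3 ]
sd   [0.01 0.01 0.01 0.03 0.15 0.65 0.28 0.03 0.03 0.01]
```

arm_command(moves=[{"translation": [0, 0.08, -0.1], "rot": [0, 0, 0], "grip": 1.0}, {"translation": [0.1, 0.08, -0.1], "rot": [0, 0, 0], "grip": 1.0}, {"translation": [0.2, 0.08, -0.1], "rot": [0, 0, 0], "grip": 1.0}, {"translation": [0.3, 0.08, -0.1], "rot": [0, 0, 0], "grip": 1.0}, {"translation": [0.3, 0.08, -0.1], "rot": [0, 0, 0], "grip": 1.0}])

```text
clock: 12.87
position: [0.6044, 0.0084, 0.0289]
tcp_rot: [0.998, 0.065, -0.003, 0.001]
ft_force: [-1.7, -5.3, 0.6]
gripper_width: 0.359
```

```bash
python3 -c "
from h import *
avg(4)
q=shot('top','top8.png')
b=q['pixels'][150:230,200:370,::-1]
cv2.imwrite('pics/c8.png',cv2.resize(b,None,fx=4.5,fy=4.5,interpolation=cv2.INTER_CUBIC))"
```

```text
t 13.0167
mean [82.16 -0.71 28.9   1.4  -3.06 -4.89  0.48 -1.1   0.65  0.24]
sd   [0.02 0.01 0.01 0.04 0.64 0.32 0.76 0.02 0.02 0.01]
```

View pics/c8.png

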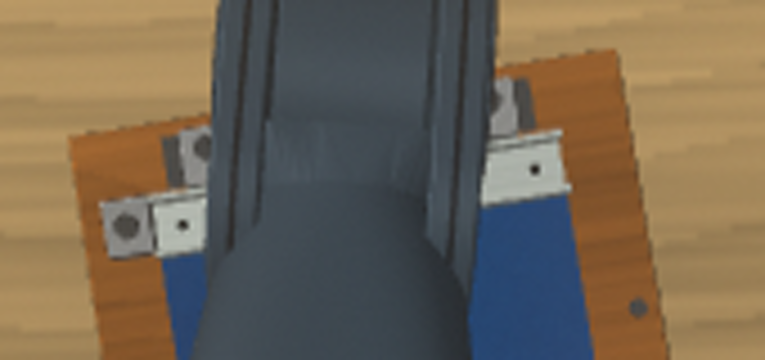

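arm_command(moves=[{"translation": [0.05, 0.05, 0], "rot": [0, 0, 0], "grip": 1.0}, {"translation": [0.1, 0.05, 0], "rot": [0, 0, 0], "grip": 1.0}, {"translation": [0.1, 0.05, 0], "rot": [0, 0, 0], "grip": 1.0}, {"translation": [0.1, 0.05, 0], "rot": [0, 0, 0], "grip": 1.0}, {"translation": [0.1, 0.05, 0], "rot": [0, 0, 0], "grip": 1.0}])

```text
clock: 13.53
position: [0.6066, 0.0086, 0.0291]
tcp_rot: [0.998, 0.065, -0.001, -0.0]
ft_force: [-2.3, -5.3, -2.9]
gripper_width: 0.355
```

```bash
python3 -c "
from h import *
avg(4)"
```

```text
t 13.6833
mean [84.39 -0.73 29.21  1.38 -2.87 -3.87 -3.52 -0.94  0.64  0.33]
sd   [0.02 0.   0.07 0.01 0.48 0.71 0.72 0.02 0.06 0.01]
```

arm_command(moves=[{"translation": [0.05, 0, 0], "rot": [0, 0, 0], "grip": 1.0}, {"translation": [0.1, 0, 0], "rot": [0, 0, 0], "grip": 1.0}, {"translation": [0.1, 0, 0], "rot": [0, 0, 0], "grip": 1.0}, {"translation": [0.1, 0, 0], "rot": [0, 0, 0], "grip": 1.0}, {"translation": [0.1, 0, 0], "rot": [0, 0, 0], "grip": 1.0}])

```text
clock: 14.15
position: [0.6068, 0.0086, 0.0293]
tcp_rot: [0.998, 0.065, -0.002, -0.0]
ft_force: [-4.9, -4.2, -3.3]
gripper_width: 0.359
```

```bash
python3 -c "
from h import *
avg(4)"
```

```text
t 14.3
mean [84.52 -0.72 29.24  1.49 -5.86 -3.39 -3.23 -0.95  1.14  0.43]
sd   [0.01 0.02 0.01 0.03 0.32 0.75 0.27 0.03 0.03 0.03]
```

Mz suggests only the left stop is loaded so far. I'll turn slightly (+yaw) and push a little more.

arm_command(moves=[{"translation": [0.03, 0.04, 0], "rot": [0, 0, -0.003], "grip": 1.0}, {"translation": [0.05, 0.04, 0.02], "rot": [0, 0, -0.006], "grip": 1.0}, {"translation": [0.05, 0.04, 0.03], "rot": [0, 0, -0.006], "grip": 1.0}, {"translation": [0.05, 0.04, 0.03], "rot": [0, 0, -0.006], "grip": 1.0}, {"translation": [0.05, 0.04, 0.03], "rot": [0, 0, -0.006], "grip": 1.0}])

```text
clock: 14.77
position: [0.6068, 0.0087, 0.0292]
tcp_rot: [0.998, 0.068, -0.003, -0.0]
ft_force: [-6.9, -3.8, -1.7]
gripper_width: 0.363
```

```bash
python3 -c "
from h import *
avg(4)"
```

```text
t 14.9167
mean [ 8.459e+01 -7.200e-01  2.923e+01  6.150e+00 -7.270e+00 -2.770e+00
 -1.300e+00 -7.200e-01  1.440e+00  1.000e-02]
sd   [0.01 0.01 0.01 0.02 0.16 0.75 0.29 0.03 0.04 0.05]
```

Mz is now about 0, so the load is shared by both stops. Raising the push to about 11 N.

arm_command(moves=[{"translation": [0.04, 0, 0], "rot": [0, 0, 0], "grip": 1.0}, {"translation": [0.08, 0, 0], "rot": [0, 0, 0], "grip": 1.0}, {"translation": [0.12, 0, 0], "rot": [0, 0, 0], "grip": 1.0}, {"translation": [0.12, 0, 0], "rot": [0, 0, 0], "grip": 1.0}, {"translation": [0.12, 0, 0], "rot": [0, 0, 0], "grip": 1.0}])

```text
clock: 15.38
position: [0.6068, 0.0086, 0.0293]
tcp_rot: [0.998, 0.067, -0.004, -0.0]
ft_force: [-9.2, -4.3, 0.8]
gripper_width: 0.362
```

```bash
python3 -c "
from h import *
avg(5)
p=shot('side','side9.png');q=shot('top','top9.png')
a=p['pixels'][170:260,210:350,::-1];b=q['pixels'][150:240,210:350,::-1]
cv2.imwrite('pics/c9.png',cv2.resize(np.hstack([a,b]),None,fx=2.8,fy=2.8,interpolation=cv2.INTER_CUBIC))"
```

```text
t 15.5833
mean [84.59 -0.72 29.27  6.02 -9.91 -2.84  0.9  -0.73  1.96  0.  ]
sd   [0.02 0.02 0.02 0.03 0.45 0.39 0.32 0.02 0.03 0.04]
```

View pics/c9.png

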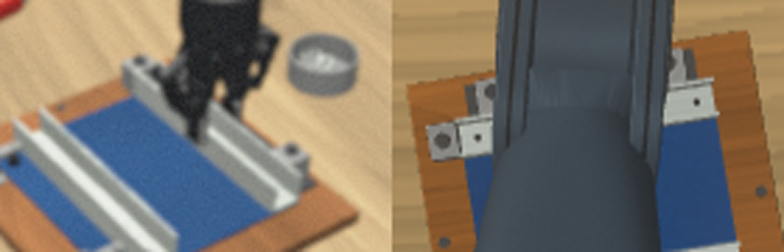

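arm_command(moves=[{"translation": [0.03, 0, 0], "rot": [0, 0, 0], "grip": 1.0}, {"translation": [0.06, 0, 0], "rot": [0, 0, 0], "grip": 1.0}, {"translation": [0.06, 0, 0], "rot": [0, 0, 0], "grip": 1.0}, {"translation": [0.06, 0, 0], "rot": [0, 0, 0], "grip": 1.0}, {"translation": [0.06, 0, 0], "rot": [0, 0, 0], "grip": 1.0}])

```text
clock: 16.15
position: [0.6068, 0.0087, 0.0293]
tcp_rot: [0.998, 0.067, -0.005, -0.0]
ft_force: [-11.4, -3.7, 1.7]
gripper_width: 0.36
```

```bash
python3 -c "
from h import *
avg(4)
s=sensors.get_state(); print(JR.T@Ro.from_quat(s['tcp_rot']).as_matrix()[:,2], s['gripper_width'])
q=vision.capture('top')
b=q['pixels'][150:230,200:370,::-1]
cv2.imwrite('pics/c10.png',cv2.resize(b,None,fx=4.5,fy=4.5,interpolation=cv2.INTER_CUBIC))
for n in ('riveter','rivet_tin','tape'):
  print(n,[(round(r['score'],2),w(q,r['point']).round(3)) for r in nets.find_in(q,n)[:2]])
"
```

```text
t 16.3
mean [ 8.458e+01 -7.200e-01  2.926e+01  5.950e+00 -1.111e+01 -2.290e+00
  1.710e+00 -7.300e-01  2.210e+00  3.000e-02]
sd   [0.01 0.01 0.01 0.02 0.63 0.46 0.49 0.03 0.02 0.03]
[-0.00896139  0.00112751 -0.99995921] 0.3615858247466723
riveter []
rivet_tin [(0.57, array([ 0.653, -0.065,  0.047])), (0.56, array([0.777, 0.076, 0.005]))]
tape [(0.87, array([ 0.772, -0.117,  0.03 ]))]
```

View pics/c10.png

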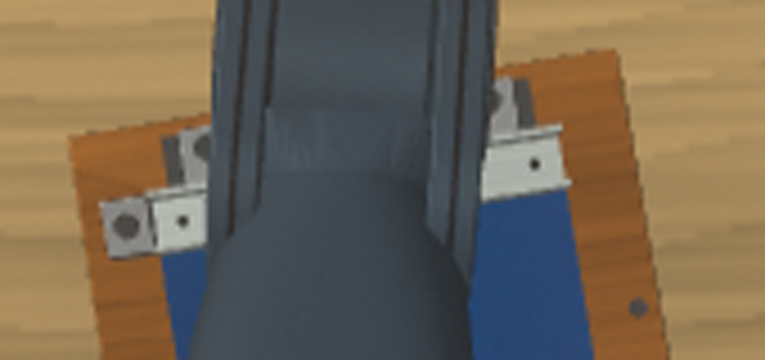

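The channel is against the end stop and both rear stops, with a steady push of about 11 N. Holding for over two seconds.

arm_command(moves=[{"translation": [0, 0, 0], "rot": [0, 0, 0], "grip": 1.0}, {"translation": [0, 0, 0], "rot": [0, 0, 0], "grip": 1.0}, {"translation": [0, 0, 0], "rot": [0, 0, 0], "grip": 1.0}, {"translation": [0, 0, 0], "rot": [0, 0, 0], "grip": 1.0}, {"translation": [0, 0, 0], "rot": [0, 0, 0], "grip": 1.0}])

```text
clock: 16.97
position: [0.6068, 0.0087, 0.0292]
tcp_rot: [0.998, 0.067, -0.005, -0.0]
ft_force: [-10.8, -4.5, 2.2]
gripper_width: 0.359
```

```bash
python3 -c "
from h import *
avg(50)"
```

```text
t 19.4167
mean [ 8.458e+01 -7.200e-01  2.926e+01  5.960e+00 -1.121e+01 -2.600e+00
  1.840e+00 -7.400e-01  2.240e+00  2.000e-02]
sd   [0.01 0.01 0.01 0.03 0.54 0.51 0.45 0.03 0.03 0.03]
```

```bash
python3 -c "
from h import *
ctrl.finish_job(); jigpos()"
```

```text
the job is handed in; nothing more can be done
the job is handed in; nothing more can be done
```

The larger silver channel is seated open side up along the rear edge of the panel, and I handed the job in at about 19.5 s, still gripping and pushing. I left the purple and small silver look-alikes alone.

**Last checks:**
- **Push:** the wrist force toward the rear stops averaged 11.2 N (reading scatter about 0.5 N) for over 3 s before hand-in. Friction at the end stop and on the panel may take about 1 to 2 N off what reaches the fence. I did not measure that loss.
- **Both rear stops:** the turning moment about the vertical was about 0. Before a small yaw correction it had shown the load on the left stop only.
- **End stop:** the channel's end was pressed with about 2.6 N, and the TCP did not move (scatter about 0.01 mm).
- **Downward force:** only about 3 N or so on the panel, weight included. I never read more than about 8 N of vertical or sideways force, well under the limits.

**Checks that disagreed or fell short:**
- The tool was tilted about 0.5° under the push.
- The seated yaw was 6 mrad off my camera estimate of the jig. I took the moment reading over the picture there.
- The arm hid the middle of the channel from the top camera, so I could only see its two ends seated.
- The last network check put the tape measure in place. It gave two weak detections for the tin (one on the jig, one where the tin stands) and missed the riveter. I did not touch any of the three.

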